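# Load the stirring bar and start the stirrer

### The job

Pluck the red stirring bar out of the pocket tray and lay it gently, not dropped, in the middle of the glass dish on the stirrer; let go of it, then push the stirrer's orange toggle fully over towards the dish to switch it on. Leave the other bars in their pockets, the dish in its place on the plate, and the other things on the table where they are.

Things in the scene. Friction and masses are not known exactly. Their poses are not given: they have to be found in the camera images.
- tray: grey tray, fixed, 215 x 160 x 21 mm, origin under its middle, x along the 215 side. Six pockets, floor 14 mm up, at x = -68, 0, 68 and y = -40, 40 mm; two empty. Bars lie along x; 7 mm walls with 2 mm play cradle only a bar's ends (from 20 mm off its middle outwards); between them its sides are free and fingers reach down to the flat floor, to take it across its 12 mm width
- red_bar: the red octagonal magnetic stirring bar, rigid, 50 mm long, 12 mm across flats, 16 to 30 g; its body origin is in the middle of its underside as it first lies, x along its length, z up at the start; starts in a tray pocket, 14 mm above the table
- red_bar_center (a point): centre of the red bar, 6 mm above its underside; axes as the bar's
- blue_bar_center (a point): centre of the blue stirring bar, same size and shape as the red one, also in a pocket; to be left alone
- green_bar_center (a point): centre of the green stirring bar, same size and shape as the red one; to be left alone
- white_bar_center (a point): centre of the white stirring bar, same size and shape as the red one; to be left alone
- dish: open round glass dish, loose, 0.2 to 0.35 kg, 144 mm across, 35 mm high, wall 3 mm, floor 4 mm thick, inside at least 134 mm across; origin in the middle of its underside, z up; stands on the stirrer's round plate
- dish_floor (a point): middle of the dish's inner floor, 4 mm above its underside
- stirrer: white magnetic stirrer, fixed, about 255 x 170 mm; origin on the table under it, x from its front to its back. The rear part, x = -45 to 125 mm, has its top at 90 mm; the low front console, x = -128 to -45 mm, has its top at 50 mm and bears a black dial (not used, x -88, y +42 mm) and the toggle lever
- plate_center (a point): middle of the top of the stirrer's steel plate (150 mm across), 102 mm above the table, at x = 40 mm, y = 0 in the stirrer's frame
- toggle (a joint): angle of the orange-tipped toggle lever on the stirrer's console: 0 to 0.12 leaning to the front (off), 1.0 rad at its stop, leaning to the back, towards the dish (on). It stays where it is left; about 1.5 N pushes it. Axis along the stirrer's y through x = -85, y = -42 mm, 72 mm above the table, on a grey block 70 x 50 mm with its top 75 mm above the table
- toggle_tip (a point): centre of the orange ball (26 mm across) at the lever's end, 50 mm from its axis; about 116 mm above the table at either end of its travel, 120 mm midway; moves 48 mm towards the stirrer's +x in all
- bottle: dark brown bottle with a black cap, 68 mm across, 190 mm high, origin under it; bystander
- jar: closed glass jar, 68 mm across, 85 mm high, origin under it; bystander
- pipette: grey hand pipette lying on the table, about 235 mm long, origin under it; bystander
- marker: white marker pen with a red cap lying on the table, 133 mm long, origin under it; bystander
- tip_rack: blue box of pipette tips, 120 x 85 x 50 mm, origin under it; bystander
Not all that is in view belongs to the job. What is shaped like the dish but yellow is not meant.

How it is judged:
On the way, in this order (a step that is already met when the one before it is completed fails the run):
1. the red bar is held by the fingers, lifted clear of the tray (its centre over 60 mm above the table) (height (world z) of red_bar_center above 0.06 m and contact force between red_bar and the fingers above 0.3 N), for 0.1 s.
2. the red bar is lowered into the dish while still held: its centre within 30 mm of the dish's middle and less than 22 mm above the dish's underside (horizontal distance between red_bar_center and dish_floor below 0.03 m and z of red_bar_center in the frame of dish below 0.022 m and contact force between red_bar and the fingers above 0.3 N), for 0.04 s.
3. the red bar lies released on the dish's floor, the toggle still off (horizontal distance between red_bar_center and dish_floor below 0.03 m and z of red_bar_center in the frame of dish below 0.014 m and linear speed of red_bar below 0.03 m/s and contact force between red_bar and the fingers below 0.05 N and value of joint toggle below 0.5 rad), for 0.2 s.
4. the toggle is pushed over to on (past 0.8 rad) (value of joint toggle above 0.8 rad), for 0.1 s.
At the end, for the whole second after the job is handed in: the red bar lies at rest on the dish's floor, its centre within 30 mm of the dish's middle and less than 14 mm above the dish's underside; the dish stands level (within 0.1 rad) within 30 mm of the plate's middle; the toggle is past 0.8 rad; the other three bars are within 12 mm of where they began (horizontal distance between red_bar_center and dish_floor below 0.03 m and z of red_bar_center in the frame of dish below 0.014 m and linear speed of red_bar below 0.03 m/s and horizontal distance between dish and plate_center below 0.03 m and angle between dish's own z axis and vertical below 0.1 rad and distance of each of blue_bar_center, green_bar_center, white_bar_center from where it was at the start of the episode below 0.012 m and value of joint toggle above 0.8 rad); the robot touches nothing.
It fails at once if another stirring bar is moved more than 25 mm (distance of any of blue_bar_center, green_bar_center, white_bar_center from where it was at the start of the episode above 0.025 m).
It fails at once if the toggle is on (past 0.5 rad) before the red bar is in the dish (value of joint toggle above 0.5 rad and horizontal distance between red_bar_center and dish_floor above 0.07 m).
It fails at once if the dish is tipped more than 0.3 rad or pushed more than 30 mm (angle between dish's own z axis and vertical above 0.3 rad or distance of dish from where it was at the start of the episode above 0.03 m).
It fails at once if a bystander is moved more than 30 mm (distance of any of bottle, jar, pipette, marker, tip_rack from where it was at the start of the episode above 0.03 m).
It also fails if it takes over 51 s, if anything falls off the work surface, if the arm or the gripper's body presses on something with over 40 N, if the wrist force passes 120 N, or if a joint passes its speed limit or range.

### The arm

A 6-joint arm with a two-finger parallel gripper is mounted at the origin on the work surface. World frame = base frame: x ahead of the robot, y to its left, z up, the work surface at z = 0. Lengths are in m, angles in rad, forces in N, time in s.
With the tool pointing down it reaches from about 0.325 to 1 m from the base axis. Payload 5.1 kg.
Tool frame: the origin (TCP) lies midway between the tips of the shut fingers; the grasp point (between the pads) lies 19 mm behind it (grip_depth is the distance from the TCP to the grasp point, in m); z points along the fingers, y is the line along which they close (so a half turn about z gives the same grasp; the last joint's range is limited). The gripper opens to 85 mm and grips with 20 to 120 N. Pads are 22 mm wide; open, the fingers measure 114 mm over their backs; the gripper's body (76 mm by 85 mm) begins 54 mm behind the grasp point. The pads swing forward as they close: fully open they stand 13 mm farther back than shut.
Start: joints at [1.101, 0.124, 1.65, -0, 1.367, -0.083], TCP at [0.245, 0.602, 0.231] pointing down, gripper open.
Joint ranges: [-2.61, 2.61], [-1.02, 2.33], [0.03, 2.71], [-1.35, 4.49], [0.32, 2.68], [-2.91, 2.91]. Speed limits (rad/s): [2.57, 2.57, 3.14, 3.14, 3.14, 3.14].

### API

Orientations are given as a 3x3 rotation matrix whose columns are the frame's x, y, z axes.
In Python, from rig import move_pose, movel, move_j, set_gripper, wait, solve_ik, read_camera, camera_model, Unreachable, sign_off, get_t, get_q, get_dq, get_joint_efforts, get_tcp_pos, get_tool_rot, get_contact_force, get_torque, get_opening, get_grasp_force, grip_depth gives the robot as it stands. Calls block until the motion is done:
- move_pose(position, orientation): joint-space move of the TCP to a pose.
- movel(position, ori=None, v=0.15, threshold=None): straight line of the TCP; ori=None keeps the orientation; v is the mean speed in m/s. With threshold (N) it stops when the force on the tool has changed by that much, and returns True; else False.
- move_j(angles): joint-space move.
- set_gripper(opening, grasp_force=None): opening from 0.0 (shut) to 1.0 (fully open); grasp_force is the grip in N (None keeps the last); returns when the fingers have stopped.
- wait(seconds).
- solve_ik(position, orientation): joint angles nearest the present ones, or None.
- read_camera(name): name is "scene" or "top" or "wrist"; returns the picture (420x560x3 uint8, blue, green, red); there is no depth.
- camera_model(name): a dict with "mtx" (3x3 intrinsics, pixels), "eye" and "orientation" of the camera in the world. Camera axes: x right, y down, z forward; pixel columns grow to the right and rows downward; lengths in m; the calibration is good to about 2 mm. The wrist camera is an equidistant fisheye: a pixel r from the principal point sees the ray r / f radians off the axis. A picture is of the moment at which its call begins: read the wrist's pose just before it. camera_model takes no time and is no camera call; for the wrist camera it gives the pose at the moment of the call.
A pose or a line that the arm cannot do raises Unreachable and nothing moves.
- sign_off(): hands the job in; it is judged then, once.
Readings, each from a call of its own:
- get_t(): time.
- get_q(): joint angles.
- get_dq(): joint speeds.
- get_joint_efforts(): joint torques, N m.
- get_tcp_pos(): TCP position.
- get_tool_rot(): TCP orientation.
- get_contact_force(): force on the tool from outside, world axes, zero at the start.
- get_torque(): the same for the moment, N m.
- get_opening(): opening from 0.0 (shut) to 1.0 (fully open).
- get_grasp_force(): force on a finger pad.
Only numpy, scipy, OpenCV 4.12 (cv2) and the standard library are available. Lean on these libraries where they do the work, as an engineer would, in place of code of your own. Each camera call takes 0.05 s, during which the arm holds its last target. There are 200 camera calls.

## Working session

There is one attempt and no reset: what is moved stays moved. The work goes in short steps, each a Python script; the robot and the scene stay as the last script left them, time stands still between calls to the robot, and variables do not carry over. Pictures are saved under pics/ and viewed, at most 10 in all, crops included, and the job is handed in when it is done.

```bash
mkdir -p pics; ls
python3 - <<'E'
from rig import *
import cv2,numpy as np
for n in("scene","top"):
    cv2.imwrite(f"pics/{n}0.png",read_camera(n)); m=camera_model(n); print(n,m["mtx"],m["eye"],m["orientation"])
print(get_t(),grip_depth if not callable(grip_depth) else grip_depth())
E
```

```text
pics
scene [[402.62698241   0.         278.28923005]
 [  0.         402.62698241 208.18070272]
 [  0.           0.           1.        ]] [1.42879915 0.3085062  0.83202249] [[-0.38064605  0.6030339  -0.70104115]
 [ 0.92467477  0.25578154 -0.28205029]
 [ 0.0092275  -0.7555964  -0.65497247]]
top [[466.58565888   0.         284.6240617 ]
 [  0.         466.58565888 209.09770949]
 [  0.           0.           1.        ]] [ 0.50343781 -0.01440288  1.34820642] [[ 0.01911517 -0.99478976  0.10013963]
 [-0.99969744 -0.017466    0.01731971]
 [-0.01548043 -0.1004404  -0.99482264]]
0.1 0.0187
```

View pics/top0.png

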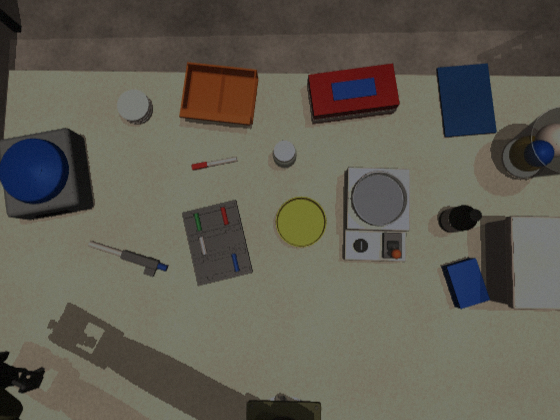

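View pics/scene0.png

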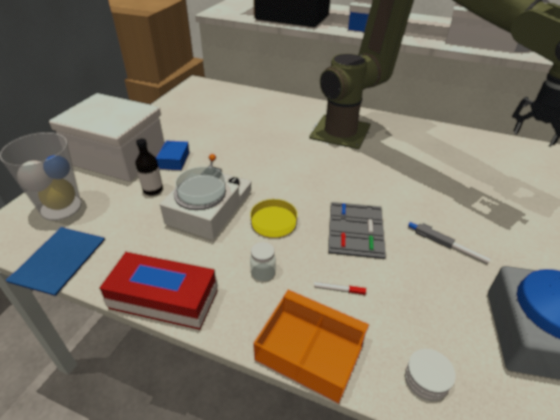

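Candidates for the red bar in the top view are the bar in the tray (225,216), the marker cap (199,166) and the red box (353,92). I choose the one in the tray. For the dish, the glass one on the steel plate is at (379,199) and the yellow decoy at (301,222), so I choose the glass one. The orange ball is at (396,254); the orange bin (220,95) is not it.

```bash
cat > h.py <<'E'
from rig import *
import cv2,numpy as np
def ray(n,uv,m=None):
    m=m or camera_model(n);K=m["mtx"];d=np.array([(uv[0]-K[0,2])/K[0,0],(uv[1]-K[1,2])/K[1,1],1.])
    if n=="wrist":
        r=np.hypot(d[0],d[1]); s=np.sin(r)/max(r,1e-9); d=np.array([d[0]*s,d[1]*s,np.cos(r)])
    return np.array(m["eye"]),np.array(m["orientation"])@d
def onz(n,uv,z,m=None):
    e,d=ray(n,uv,m); return e+d*(z-e[2])/d[2]
def tri(rs):
    A=np.zeros((3,3));b=np.zeros(3)
    for e,d in rs:
        d=d/np.linalg.norm(d);P=np.eye(3)-np.outer(d,d);A+=P;b+=P@e
    return np.linalg.solve(A,b)
def mask(im,h0,h1,s=110,v=50,box=None):
    h=cv2.cvtColor(im,cv2.COLOR_BGR2HSV);H=h[...,0].astype(int)
    k=((H>=h0)&(H<=h1)) if h0<=h1 else ((H>=h0)|(H<=h1))
    k=(k&(h[...,1]>s)&(h[...,2]>v)).astype(np.uint8)
    if box:
        q=np.zeros_like(k);x0,y0,x1,y1=box;q[y0:y1,x0:x1]=1;k&=q
    return k
def cen(k):
    ys,xs=np.nonzero(k); return np.array([xs.mean(),ys.mean()]),len(xs)
def down(a): # tool down, tool y (closing) along angle a in the xy plane
    y=np.array([np.cos(a),np.sin(a),0]);z=np.array([0,0,-1.]);return np.column_stack([np.cross(y,z),y,z])
E
python3 - <<'E'
from h import *
t=cv2.imread("pics/top0.png");s=cv2.imread("pics/scene0.png")
for nm,bt,bs,h,z in[("red",(212,204,238,230),(335,230,352,250),(170,8),.02),("ball",(385,245,405,262),(203,150,220,165),(3,20),.116)]:
    a,n=cen(mask(t,*h,box=bt));b,n2=cen(mask(s,*h,box=bs))
    p=onz("top",a,z); q=onz("scene",b,z);print(nm,a,n,b,n2,p.round(4),q.round(4),tri([ray("top",a),ray("scene",b)]).round(4))
# bar axis via pairs: pixel axis
ys,xs=np.nonzero(mask(t,170,8,box=(212,204,238,230)));P=np.array([onz("top",(x,y),.02)[:2] for x,y in zip(xs,ys)])
w,v=np.linalg.eigh(np.cov(P.T));print("bar ang",np.degrees(np.arctan2(v[1,1],v[0,1])))
def quad(box,f,z):
    x0,y0,x1,y1=box;k=f(t[y0:y1,x0:x1]).astype(np.uint8)
    k=cv2.morphologyEx(k,cv2.MORPH_CLOSE,np.ones((7,7)))
    c=max(cv2.findContours(k,0,2)[0],key=cv2.contourArea)
    W=np.array([onz("top",p[0]+[x0,y0],z)[:2] for p in c],np.float32);print(cv2.minAreaRect(W))
    return k
g=lambda c:(cv2.cvtColor(c,cv2.COLOR_BGR2HSV)[...,2]<105)
quad((175,195,260,292),g,.021)
w=t[150:275,330:425];cv2.imwrite("pics/c1.png",np.hstack([cv2.resize(w,(380,500),interpolation=2),cv2.resize(t[195:295,175:260],(410,500),interpolation=2)]))
c=cv2.HoughCircles(cv2.cvtColor(cv2.resize(t[160:240,335:425],None,fx=4,fy=4,interpolation=2),6),cv2.HOUGH_GRADIENT,1,200,param1=80,param2=20,minRadius=85,maxRadius=135)
print(c); u=c[0,0,:2]/4+[335,160]-.4;print([onz("top",u,z).round(4) for z in(.102,.137)])
E
```

```text
red [224.07142857 215.5       ] 84 [342.92647059 239.10294118] 68 [0.6157 0.1817 0.02  ] [0.6119 0.1784 0.02  ] [0.6156 0.1801 0.0241]
ball [396.02666667 253.44      ] 75 [211.83783784 156.91891892] 37 [ 0.5159 -0.287   0.116 ] [ 0.5151 -0.2886  0.116 ] [ 0.5161 -0.2873  0.1168]
bar ang -164.54779984447106
((0.5399950742721558, 0.20045673847198486), (0.21800389885902405, 0.1623975932598114), 14.723295211791992)
[[[179.5 151.5 108.9]]]
[array([ 0.6647, -0.2466,  0.102 ]), array([ 0.6602, -0.2401,  0.137 ])]
```

View pics/c1.png

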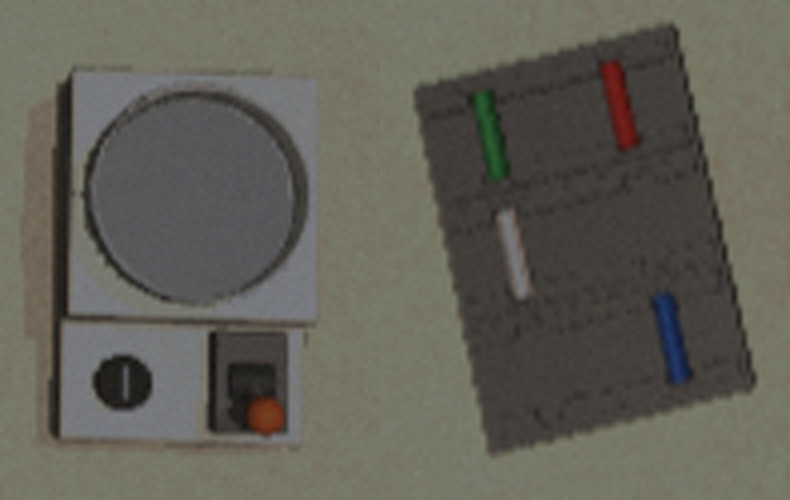

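The close crop confirms it. The red bar is top right in the tray at about yaw 14.7°, and the tray's geometry agrees to within 2 mm. The glass dish is on the plate, and the orange ball is at the front (off). I'll move over the bar and take a wrist look.

Run:
```python
from h import *
p=np.array([.616,.180,.14]);c=[]
for a in(104.7,-75.3):
    R=down(np.radians(a));q=solve_ik(p,R)
    if q is not None:c.append((abs(q[5]),a,np.round(q,2)))
c.sort(key=lambda x:x[0]);print(c);a=c[0][1]
set_gripper(.45,40);move_pose(p,down(np.radians(a)))
m=camera_model("wrist");im=read_camera("wrist");cv2.imwrite("pics/w1.png",im)
k=mask(im,170,8,s=120);n,l,st,ce=cv2.connectedComponentsWithStats(k)
for i in range(1,n):
    if st[i,4]>60:
        ys,xs=np.nonzero(l==i);P=np.array([onz("wrist",(x,y),.023,m)[:2] for x,y in zip(xs,ys)])
        w,v=np.linalg.eigh(np.cov(P.T));print(ce[i],st[i,4],P.mean(0).round(4),np.degrees(np.arctan(v[1,1]/v[0,1])).round(1),np.sqrt(12*w).round(4))
print(get_t(),get_tcp_pos(),m["eye"])
```

```text
[(np.float64(1.5149079485784807), -75.3, array([ 0.2 ,  0.18,  1.75, -0.  ,  1.22,  1.51])), (np.float64(1.6266847050113131), 104.7, array([ 0.2 ,  0.18,  1.75, -0.  ,  1.22, -1.63]))]
[231.27810651  17.06607495] 1014 [0.7586 0.255 ] -78.8 [0.0165 0.0425]
[279.01487414 206.34897025] 874 [0.6158 0.1783] 15.1 [0.0124 0.0529]
2.725 [0.61588647 0.18084256 0.14023651] [0.69788937 0.20160926 0.28368523]
```

View pics/w1.png

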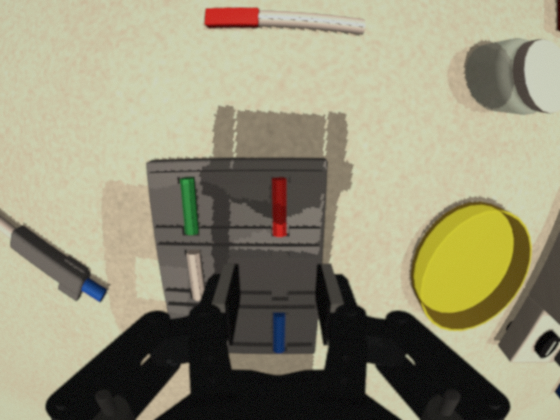

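The wrist view shows the red bar at (279,206), between green (189,206) and the tray's right edge. Its world position is (0.616, 0.178) at 15°. I'll grasp it now.

Run:
```python
from h import *
R=down(np.radians(-75.0));p=np.array([.616,.1785,.06])
movel(p,R,.2)
p[2]=.0165;print("touch",movel(p,R,.06,threshold=8),get_tcp_pos())
set_gripper(0,40);print(get_opening(),get_grasp_force(),get_contact_force())
p[2]=.16;movel(p,R,.12);print(get_opening(),get_grasp_force())
p[2]=.25;movel(p,R,.3)
q=np.array([.645,-.235,.25])
c=[(abs(s[5]),a) for a in(-75,105) for s in[solve_ik(q,down(np.radians(a)))] if s is not None];print(c)
a=min(c)[1]
move_pose([.60,-.235,.25],down(np.radians(a)));print(a,get_t(),get_opening())
m=camera_model("wrist");im=read_camera("wrist");cv2.imwrite("pics/w2.png",im);np.savez("m2.npz",**{k:m[k] for k in("mtx","eye","orientation")})
```

```text
touch False [0.61629881 0.17855298 0.01672791]
0.12282610368882636 40.17412696033716 [0.57647962 0.11187242 2.25806413]
0.12149905125879593 39.907158287242055
[(np.float64(0.8814442295200928), -75), (np.float64(2.2601484240697003), 105)]
-75 7.8417 0.1245571045241012
```

View pics/w2.png

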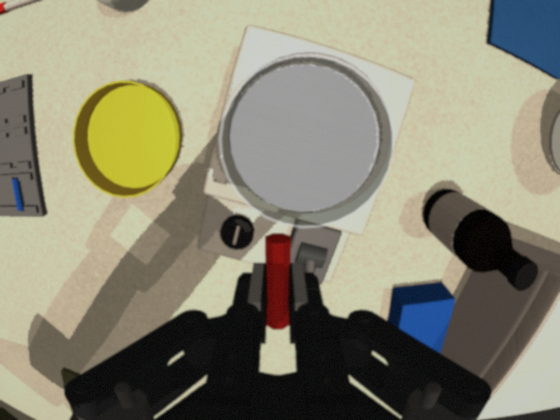

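The bar is held in the fingers at (278,280). The dish's rim spans about columns 218-391 and rows 54-225. I'll project those edges to the known heights to refine the dish centre.

Run:
```python
from h import *
m=dict(np.load("m2.npz"))
for nm,z,pts in(("rim",.137,[(218,140),(391,140),(308,54)]),("floor",.106,[(228,138),(381,138),(305,62),(300,213)])):
    W=np.array([onz("wrist",p,z,m)[:2] for p in pts])
    A=np.c_[2*W,np.ones(len(W))];s=np.linalg.lstsq(A,(W**2).sum(1),rcond=None)[0];print(nm,s[:2],np.sqrt(s[2]+s[0]**2+s[1]**2))
print([onz("wrist",p,.09,m).round(4) for p in((250,27),(413,78),(362,233))])
```

```text
rim [ 0.65889264 -0.24282955] 0.0701432252226364
floor [ 0.65831483 -0.24543546] 0.06899664157992597
[array([ 0.7464, -0.1697,  0.09  ]), array([ 0.7467, -0.3306,  0.09  ]), array([ 0.5815, -0.3307,  0.09  ])]
```

Run:
```python
from h import *
R=down(np.radians(-75.0));p=np.array([.659,-.243,.25])
movel(p,R,.2);p[2]=.125;movel(p,R,.15)
f0=get_contact_force();p[2]=.107;print(movel(p,R,.02,threshold=3),get_tcp_pos(),get_contact_force()-f0,get_opening())
wait(.15);set_gripper(.3,20);wait(.3);print(get_opening(),get_grasp_force())
p[2]=.25;movel(p,R,.15)
set_gripper(0,20)
a=-90
move_pose([.45,-.287,.25],down(np.radians(a)))
m=camera_model("wrist");im=read_camera("wrist");cv2.imwrite("pics/w3.png",im)
k=mask(im,170,2,s=120);n,l,st,ce=cv2.connectedComponentsWithStats(k)
for i in range(1,n):
    if st[i,4]>60:print("red",ce[i],st[i,4],onz("wrist",ce[i],.112,m).round(4))
k=mask(im,4,20,s=150);n,l,st,ce=cv2.connectedComponentsWithStats(k)
for i in range(1,n):
    if st[i,4]>60:print("or",ce[i],st[i,4],onz("wrist",ce[i],.116,m).round(4))
print(get_t())
```

```text
True [ 0.65874205 -0.24288772  0.10921515] [-0.04970939  0.7114439   4.34165858] 0.12574950896915588
0.2985710249016194 0.0
or [278.0478955 127.6850508] 689 [ 0.5153 -0.2888  0.116 ]
or [539.44032617 387.30096368] 1349 [ 0.0893 -0.7846  0.116 ]
13.175
```

View pics/w3.png

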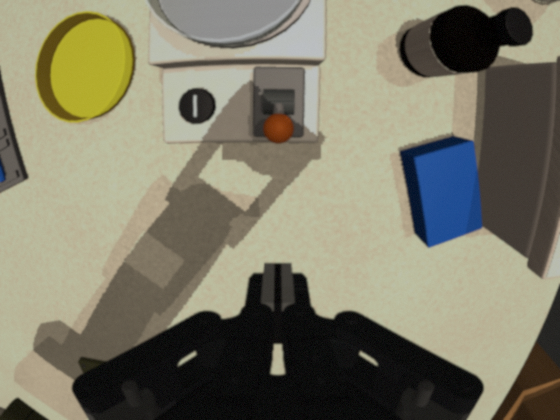

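The view shows the orange ball at (278,128), i.e. (0.515, -0.289). The dish is partly out of frame, so I'll check the bar with the top camera and then push.

Run:
```python
from h import *
t=read_camera("top");cv2.imwrite("pics/t4.png",t)
k=mask(t,170,8,box=(345,165,412,232));u,n=cen(k);b=onz("top",u,.112);print(u,n,b)
assert np.hypot(*(b[:2]-[.659,-.243]))<.02
R=down(np.radians(-90));y=-.288
movel([.45,y,.112],R,.15)
movel([.475,y,.112],R,.1);f0=get_contact_force()
print(movel([.553,y,.112],R,.06,threshold=12),get_tcp_pos(),get_contact_force()-f0)
movel([.47,y,.112],R,.12);movel([.45,y,.25],R,.2)
m=camera_model("wrist");im=read_camera("wrist")
k=mask(im,4,20,s=150,box=(200,0,360,240));u,n=cen(k);print(u,n,onz("wrist",u,.116,m))
t=read_camera("top");cv2.imwrite("pics/t5.png",cv2.resize(t[150:275,330:425],(570,600),interpolation=2))
u,n=cen(mask(t,170,3,box=(345,165,412,232)));print(onz("top",u,.112),get_t())
```

```text
[378.26190476 199.41666667] 84 [ 0.65813209 -0.2415036   0.112     ]
True [ 0.5382858  -0.28771244  0.11077754] [-3.31698941  0.81826389  1.85976868]
[278.69640288  70.84172662] 695 [ 0.56229378 -0.28940385  0.116     ]
[ 0.65813209 -0.2415036   0.112     ] 17.3583
```

View pics/t5.png

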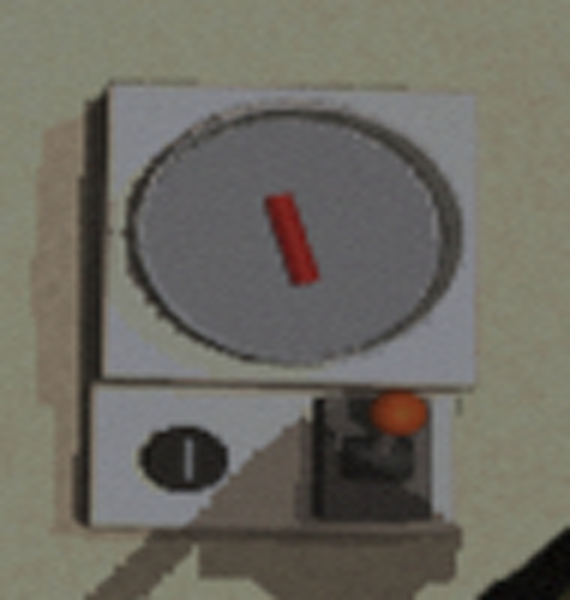

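The red bar lies in the middle of the dish at (292,240). The toggle ball has moved 47 mm, to its stop at the dish end (400,412).

```bash
python3 -c "
from rig import *
wait(.3);print(sign_off(),get_t())"
```

```text
the job is handed in; nothing more can be done
the job is handed in; nothing more can be done
```

The job is handed in (no verdict shown): the red bar lies released about 2 mm from the middle of the glass dish by camera, and the toggle went 47 of its 48 mm towards the dish, to its stop, at about 17.4 s of the 51 s allowed.

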